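Sweep the rusk ends into the crumb pan

ROBOT

A 7-joint arm with a two-finger parallel gripper is mounted at the origin on the work surface; the furniture and walls round the work are solid. World frame = base frame: x ahead of the robot, y to its left, z up, the work surface at z = 0. Lengths are in mm, angles in rad, forces in N, time in s.
With the tool pointing down it reaches from about 425 to 875 mm from the base axis. Payload 4.7 kg.
Tool frame: the origin (TCP) lies at the very end of the fingers, on their centre line; the grasp point (between the pads) lies 19 mm behind it (robot.grasp_offset is the x of the grasp point in the tool frame, in mm); x points along the fingers, y is the direction in which the jaws open and shut, and the axes are right-handed (so a half turn about x gives the same grasp; the last joint's range is limited). The gripper opens to 87 mm and grips with 3 to 60 N. Pads are 19 mm wide; open, the fingers measure 117 mm over their backs; the gripper's body (75 mm by 190 mm) begins 51 mm behind the grasp point.
Start: joints at [1.348, 0.321, -0.07, 1.45, 0.023, 1.371, -0.057], TCP at [152.464, -631.886, 222.587] pointing down, gripper open.
Joint ranges: [-2.86, 2.86], [-0.3, 2.09], [-1.38, 1.24], [0.06, 2.45], [-1.56, 4.7], [0.09, 2.05], [-2.69, 2.69]. Speed limits (rad/s): [2.57, 2.57, 3.14, 3.14, 3.14, 3.14, 3.14].

INTERFACE

Orientations are given as [roll, pitch, yaw] about the fixed x, y, z axes, in that order (R = Rz(yaw) Ry(pitch) Rx(roll)).
In Python, from workcell import robot gives the robot as it stands.
- The arm moves only by the tool drive_tool, never from a script. Its argument "steps" is one flat list of numbers, 7 for each row, row after row: the shift along the tool's x, y, z in mm, then the turn, a rotation vector about the tool's x, y, z in rad, then the opening, from -1 (shut) to 1 (fully open), so that 0 is half open. In form: [dx, dy, dz, rx, ry, rz, grip, dx, dy, dz, rx, ry, rz, grip, ...]. A call has 1 to 12 rows; each row is the pose to reach, as a shift and turn from the pose commanded when the call began, along the tool's axes at that moment; what a row does not reach only later rows make up. A row lasts 1/10 s, in which the tool goes at most 50 mm and 8.59 degrees, less where a joint would pass 70% of its speed; a pose out of reach is approached as far as the arm can. A call with a gripper value outside its range is refused whole. The fingers move at their own pace and stop on an object; "newtons" is the grip in N (left out, the last holds). Time passes only in rows, so rows that repeat a pose let the fingers close. It gives the time, the measured TCP pose, the force and the opening at its end, in the units of the state.
- robot.sense(): the state, without advancing time (a new reading comes with each control period).
- robot.read_camera(name): name is "side" or "top" or "wrist"; returns the picture (420x560x3 uint8, red, green, blue); there is no depth.
- robot.calibration(name): a dict with "intrinsics" (3x3 intrinsics, pixels), "T" (4x4, takes a point from camera to world coordinates); the wrist camera has in their place "tool_from_camera" (4x4, takes a point from camera to tool coordinates, whose origin is the TCP and whose axes are the tool frame's). Camera axes: x right, y up, looking along -z (the intrinsics and any distortion apply to the point x, -y, -z); pixel columns grow to the right and rows downward; lengths in mm; the calibration is good to about 2 mm. A picture is of the moment at which its call begins: read the wrist's pose just before it. calibration takes no time and is no camera call.
- robot.finish_job(): hands the job in, once; it reports no verdict.
The state is a dict: "time": time; "joint_positions": joint angles; "qd": joint speeds; "tau": joint torques, N m; "tool_pos": TCP position; "tool_rot": TCP orientation; "force": force on the tool from outside, world axes, zero at the start; "moment": the same for the moment, N m; "opening": finger opening in mm.
Only numpy, scipy, OpenCV 4.12 (cv2) and the standard library are available. Lean on these libraries where they do the work, as an engineer would, in place of code of your own. Each camera call takes 0.05 s, during which the arm holds its last target.

TASK

Take the counter scraper by its dark wooden grip and sweep both rusk ends across the counter into the steel crumb pan, right in past its lip; push them with the scraper only, do not lift them or touch them with the gripper. Then stand the scraper upright on the bare counter, not touching the pan, and let go of it.

Things in the scene. Friction and masses are not known exactly. Their poses are not given: they have to be found in the camera images.
- scraper: Self-standing counter scraper, 0.18 kg: white foot 28 (x) x 130 (y) x 14 mm high, white blade 10 mm thick above it, dark wooden grip 22 (x) x 100 (y) mm on top, 56 to 92 mm above the underside; grasp the grip from above at its middle, across the 22 mm. Origin: centre of the underside; z up, y along the blade, x square to it (either face may push).
- crumb_pan: Low steel crumb pan, fixed; place and yaw vary. Origin: centre of underside; x points from open mouth to back wall, z up. Lip at x = -70 mm, back wall at +70, side walls (insides) at y = -80 and +80, 37 mm high. A ramp rises from the counter at the lip to a 4 mm crest at x = -42, then the flat floor, 3 mm high. A scraper foot carried 6 mm above the counter clears the floor and still pushes the rusks.
- rusk_a: Hard toasted rusk end, a rounded golden block with dark crust, 36 x 30 x 26 mm high, about 30 g, slides on the counter. Origin: centre of its underside. Lies in front of the pan's mouth, at most 45 mm to one side of the pan's x axis.
- rusk_b: Second rusk end, just like rusk_a, in front of the mouth on the other side of the pan's x axis, at most 45 mm from it: one straight push of the scraper along the pan's x takes both.
Things that resemble listed ones, but are neither listed nor needed, are in the scene too. What is shaped like the rusk_a but purple is not meant.

How it is judged:
By the outcome, as a careful person would: the job done as asked, in the order asked, and still so for the second after the job is handed in, with the robot touching nothing.
It also fails if it takes over 45 s, if anything falls off the work surface, if the arm or the gripper's body presses on something with over 40 N, if the wrist force passes 120 N, or if a joint passes its speed limit or range.

## Working session

There is one attempt and no reset: what is moved stays moved. The work goes in short steps, Python scripts to look and compute and a tool call to move; the robot and the scene stay as the last step left them, time stands still between calls to the robot, and variables do not carry over. Pictures are saved under pics/ and viewed, and the job is handed in when it is done.

Besides the shell and the picture viewer there is one more tool, called after "Emit:" as name(argument=value, ...), one argument or row to a line, values as JSON. drive_tool: Moves the arm, as the interface text tells. Its arguments: {"type":"object","properties":{"steps":{"type":"array","items":{"type":"number"}},"newtons":{"type":"number"}},"required":["steps"]}

```bash
mkdir -p pics; ls; python3 - <<'E'
from workcell import robot
import cv2
print(robot.sense())
for n in ("side","top"):
    im=robot.read_camera(n); cv2.imwrite(f"pics/{n}0.png",im[:,:,::-1]); c=robot.calibration(n); print(n,c)
print(robot.calibration("wrist"))
E
```

```text
pics
{'time': 0.0, 'joint_positions': array([ 1.34809833,  0.32182664, -0.07008931,  1.45170863,  0.02259349,
        1.37082263, -0.05689637]), 'qd': array([-0.00034987,  0.00132235, -0.00150821, -0.0004535 , -0.00074659,
        0.00141774, -0.00054995]), 'tau': array([ 2.34663767e-04, -4.91280055e+01, -4.03398843e-01, -3.12523627e+01,
       -6.38661487e-02,  4.38180612e-02,  1.80907282e-04]), 'tool_pos': array([ 152.30345463, -631.30770155,  221.44233322]), 'tool_rot': array([-1.52333421,  1.56881816,  1.85509444]), 'force': array([-0.10772629,  0.07885719,  0.33807924]), 'moment': array([-0.0058347 ,  0.01472246,  0.02915749]), 'opening': 86.82804571513398}
side {'intrinsics': array([[546.84980416,   0.        , 272.20240099],
       [  0.        , 546.84980416, 202.39385517],
       [  0.        ,   0.        ,   1.        ]]), 'T': array([[ 9.99614594e-01, -6.48545167e-03, -2.69926247e-02,
         4.49809037e+02],
       [-1.81023898e-02,  5.84886782e-01, -8.10912915e-01,
        -7.78962571e+02],
       [ 2.10467659e-02,  8.11089016e-01,  5.84543961e-01,
         6.10475065e
[... 445 characters left out ...]
    [-2.97219646e-02,  1.30632548e-01,  9.90985238e-01,
         9.80048737e+02],
       [ 0.00000000e+00,  0.00000000e+00,  0.00000000e+00,
         1.00000000e+00]])}
{'intrinsics': array([[350.75159905,   0.        , 278.12995566],
       [  0.        , 350.75159905, 211.08902076],
       [  0.        ,   0.        ,   1.        ]]), 'tool_from_camera': array([[-5.39443412e-04,  2.56397030e-01, -9.66571400e-01,
        -1.63125559e+02],
       [ 9.99999777e-01,  5.18724088e-04, -4.20500727e-04,
        -9.18363934e-01],
       [ 3.93568731e-04, -9.66571412e-01, -2.56397253e-01,
        -7.03025528e+01],
       [ 0.00000000e+00,  0.00000000e+00,  0.00000000e+00,
         1.00000000e+00]])}
```

View pics/side0.png

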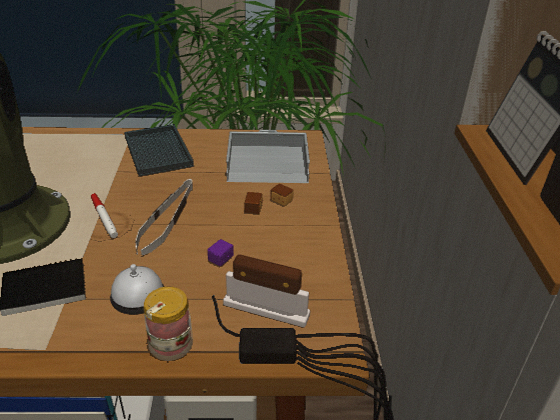

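View pics/top0.png

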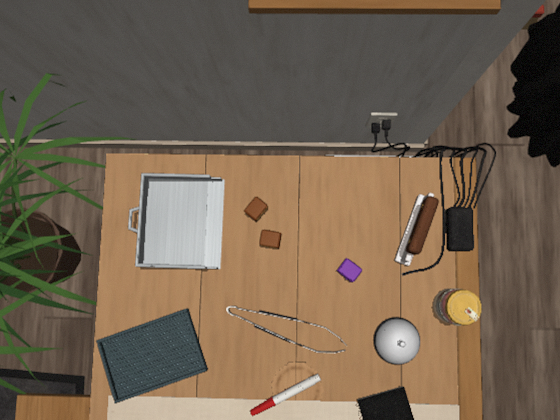

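```bash
cat > h.py <<'E'
import numpy as np, cv2
from workcell import robot
def ray(name,uv,z,T=None):
    c=robot.calibration(name); K=c["intrinsics"]; T=c["T"] if T is None else T
    u,v=uv; d=np.array([(u-K[0,2])/K[0,0],-(v-K[1,2])/K[1,1],-1.])
    D=T[:3,:3]@d; o=T[:3,3]; return o+D*(z-o[2])/D[2]
def proj(name,p,T=None):
    c=robot.calibration(name); K=c["intrinsics"]; T=c["T"] if T is None else T
    q=np.linalg.inv(T)@np.append(p,1); return K[0,0]*q[0]/-q[2]+K[0,2], K[1,1]*q[1]/q[2]+K[1,2]
E
python3 - <<'E'
from h import *
t=cv2.imread("pics/top0.png"); s=cv2.imread("pics/side0.png")
cv2.imwrite("pics/a.png",cv2.resize(t[150:290,120:320],None,fx=4,fy=4,interpolation=2))
cv2.imwrite("pics/b.png",cv2.resize(t[140:340,340:500],None,fx=3,fy=3,interpolation=2))
cv2.imwrite("pics/c.png",cv2.resize(s[120:330,190:340],None,fx=2.8,fy=2.8,interpolation=2))
for im,n in((t,"top"),(s,"side")):
    hsv=cv2.cvtColor(im,cv2.COLOR_BGR2HSV)
    m=((hsv[:,:,0]<14)&(hsv[:,:,1]>120)&(hsv[:,:,2]<150)&(hsv[:,:,2]>20)).astype(np.uint8)
    N,l,st,ce=cv2.connectedComponentsWithStats(m)
    for i in range(1,N):
        if st[i,4]>60: print(n,st[i],ce[i],ray(n,ce[i],20).round(0),ray(n,ce[i],92).round(0), cv2.minAreaRect(np.argwhere(l==i)[:,::-1].astype(np.float32)))
E
```

```text
top [532   5  12  13  80] [538.875   11.9625] [ 873. -440.   20.] [ 834. -408.   92.] ((539.0000610351562, 12.5), (6.363960266113281, 16.26345443725586), 45.0)
top [244 197  23  25 305] [255.07540984 208.14098361] [495.  80.  20.] [485.  74.  92.] ((255.239990234375, 208.17999267578125), (16.600000381469727, 20.0), 36.869895935058594)
top [406 197  33  57 821] [422.41900122 225.04384896] [ 469. -219.   20.] [ 461. -203.   92.] ((422.2177734375, 224.8979034423828), (14.78591537475586, 59.9639892578125), 19.885164260864258)
top [259 230  23  18 311] [269.91961415 238.20578778] [441.  52.  20.] [435.  48.  92.] ((269.96002197265625, 238.22000122070312), (20.214054107666016, 15.831363677978516), 10.30484676361084)
side [269 184  24  13 172] [281.5872093  189.72674419] [496.  82.  20.] [490. -23.  92.] ((280.8500061035156, 189.45001220703125), (21.50348663330078, 10.435514450073242), 18.434946060180664)
side [244 192  18  23 306] [252.26470588 202.26143791] [440.  40.  20.] [441. -60.  92.] ((252.05996704101562, 202.5800018310547), (15.839193344116211, 22.34457778930664), 8.130102157592773)
side [ 233  254   69   40 1516] [266.9848285  272.97823219] [ 465. -149.   20.] [ 464. -226.   92.] ((266.930908203125, 273.2611389160156), (72.38916015625, 25.902015686035156), 14.826481819152832)
side [273 394  33  26 692] [289.71242775 407.27601156] [ 491. -386.   20.] [ 486. -434.   92.] ((289.0, 406.5), (25.0, 32.0), 90.0)
```

View pics/a.png

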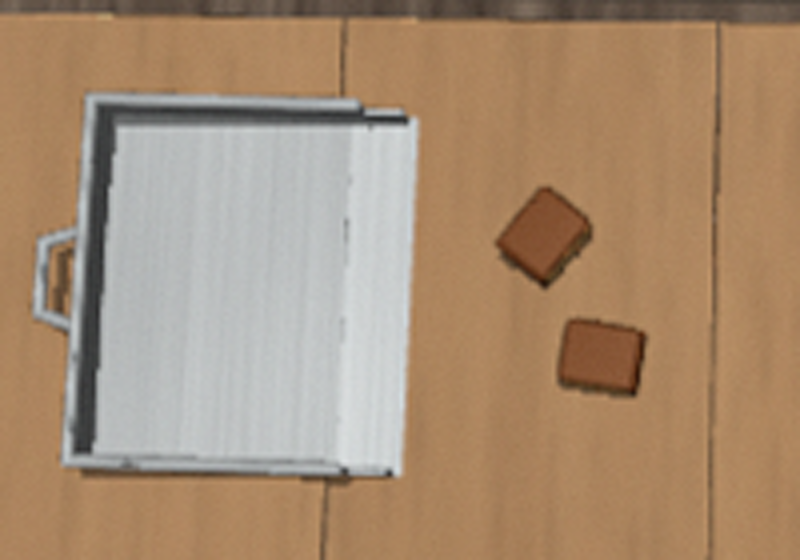

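View pics/b.png

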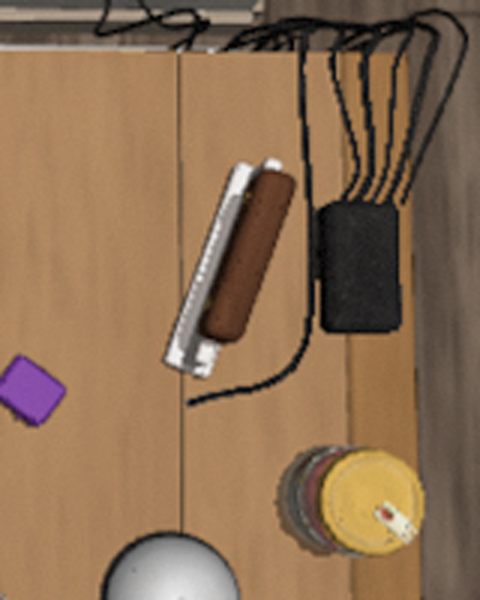

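View pics/c.png

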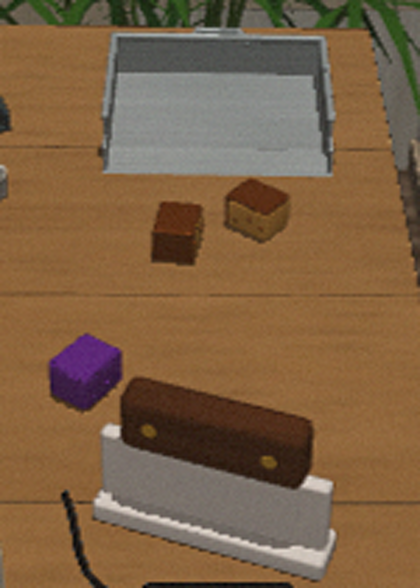

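```bash
python3 - <<'E'
from h import *
a=lambda u,v:(120+u/4,150+v/4); b=lambda u,v:(340+u/3,140+v/3); c=lambda u,v:(190+u/2.8,120+v/2.8)
P=lambda n,uv,z:print(n,np.round(uv,1),z,ray(n,uv,z).round(1))
print("pan lip");
for uv in((416,118),(403,475)):P("top",a(*uv),0)
for uv in((332,174),(104,173)):P("side",c(*uv),0)
print("pan back top")
for uv in((88,95),(65,465)):P("top",a(*uv),37)
for uv in((325,36),(112,36)):P("side",c(*uv),37)
print("rusk tops")
for uv in((545,230),(603,353)):P("top",a(*uv),24)
for uv in((260,195),(178,215)):P("side",c(*uv),26)
print("grip")
for uv in((269,171),(295,180),(237,342),(203,330)):P("top",b(*uv),90)
for uv in((128,378),(312,424)):P("side",c(*uv),90)
print("foot bottom near edge side; top-left corners of foot z=14")
for uv in((95,508),(330,574)):P("side",c(*uv),0)
for uv in((165,358),(237,162)):P("top",b(*uv),14)
print("purple");P("top",b(33,385),20)
print("wall edge");P("top",(250,153),0);P("top",(105,155),0);P("top",(478,158),0);P("top",(250,10),300)
print("cable");P("top",b(188,402),0);P("top",b(305,200),0);P("top",b(318,200),30);P("top",b(300,345),0)
E
```

```text
pan lip
top [224.  179.5] 0 [551.1 141.2   0. ]
top [220.8 268.8] 0 [386.  141.5   0. ]
side [308.6 182.1] 0 [552.7 138.6   0. ]
side [227.1 181.8] 0 [388.7 137.7   0. ]
pan back top
top [142.  173.8] 37 [552.3 284.1  37. ]
top [136.2 266.2] 37 [386.5 285.3  37. ]
side [306.1 132.9] 37 [555.  277.2  37. ]
side [230.  132.9] 37 [389.3 273.7  37. ]
rusk tops
top [256.2 207.5] 24 [496.   77.7  24. ]
top [270.8 238.2] 24 [441.   50.3  24. ]
side [282.9 189.6] 26 [497.7  73.3  26. ]
side [253.6 196.8] 26 [442.6  49.2  26. ]
grip
top [429.7 197. ] 90 [ 508.4 -216.2   90. ]
top [438.3 200. ] 90 [ 503.6 -230.4   90. ]
top [419. 254.] 90 [ 413.4 -197.4   90. ]
top [407.7 250. ] 90 [ 419.7 -179.    90. ]
side [235.7 255. ] 90 [ 419.2 -186.5   90. ]
side [301.4 271.4] 90 [ 511.5 -220.3   90. ]
foot bottom near edge side; top-left corners of foot z=14
side [223.9 301.4] 0 [ 399.8 -190.7    0. ]
side [307.9 325. ] 0 [ 524.5 -237.5    0. ]
top [395.  259.3] 14 [ 408.  -171.3   14. ]
top [419. 194.] 14 [ 526.5 -215.3   14. ]
purple
top [351.  268.3] 20 [390.4 -92.8  20. ]
wall edge
top [250 153] 0 [602.1  94.1   0. ]
top [105 155] 0 [595.  367.7   0. ]
top [478 158] 0 [ 597.7 -327.1    0. ]
top [250  10] 300 [724.1  69.3 300. ]
cable
top [402.7 274. ] 0 [ 382.6 -187.3    0. ]
top [441.7 206.7] 0 [ 506.1 -259.1    0. ]
top [446.  206.7] 30 [ 501.7 -258.9   30. ]
top [440. 255.] 0 [ 417.9 -254.5    0. ]
```

```bash
cat >> h.py <<'E'
from scipy.spatial.transform import Rotation as Ro
def tool():
    s=robot.sense(); return s,np.array(s["tool_pos"]),Ro.from_euler("xyz",s["tool_rot"])
def plan(p,ydir):
    """shift in tool axes and rotvec to reach p, pointing down, tool y along ydir (or opposite)"""
    s,q,R=tool(); yd=np.append(np.array(ydir)/np.linalg.norm(ydir),0)
    print("now",s["time"],q.round(1),"axes",R.as_matrix().round(3).tolist(),"F",s["force"].round(1),"open",s["opening"])
    print("shift",R.inv().apply(np.array(p)-q).round(1))
    for sg in(1,-1):
        y=sg*yd; x=np.array([0,0,-1.]); G=Ro.from_matrix(np.column_stack([x,y,np.cross(x,y)]))
        print("rotvec",(R.inv()*G).as_rotvec().round(3))
    print("j",s["joint_positions"].round(2))
E
python3 - <<'E'
from h import *
plan((464,-204,160),(np.sin(np.radians(20.6)),np.cos(np.radians(20.6))))
E
```

```text
now 0.1 [ 152.3 -631.4  221.6] axes [[-0.001, 0.235, -0.972], [0.002, -0.972, -0.235], [-1.0, -0.002, 0.0]] F [ 1.  -0.6  0.9] open 87.03559156382202
shift [  62.1 -342.2 -403.3]
rotvec [-2.545e+00 -2.000e-03  1.000e-03]
rotvec [0.596 0.001 0.002]
j [ 1.35  0.32 -0.07  1.45  0.02  1.37 -0.06]
```

Emit:
drive_tool(
  steps=[0,-342,-403,0.596,0,0,1,0,-342,-403,0.596,0,0,1,0,-342,-403,0.596,0,0,1,0,-342,-403,0.596,0,0,1,0,-342,-403,0.596,0,0,1,0,-342,-403,0.596,0,0,1,0,-342,-403,0.596,0,0,1,0,-342,-403,0.596,0,0,1,0,-342,-403,0.596,0,0,1,0,-342,-403,0.596,0,0,1,0,-342,-403,0.596,0,0,1,0,-342,-403,0.596,0,0,1],
)

```text
time: 1.3
tool_pos: [466.7, -199.0, 222.4]
tool_rot: [-1.665, 1.568, 1.127]
force: [0.3, 0.1, 0.7]
opening: 87.2
```

Emit:
drive_tool(
  steps=[0,0,0,0,0,0,1,0,0,0,0,0,0,1],
)

```text
time: 1.5
tool_pos: [463.0, -206.3, 222.2]
tool_rot: [0.672, 1.57, -2.831]
force: [-0.0, -0.1, -0.1]
opening: 86.8
```

```bash
python3 - <<'E'
from h import *
plan((464,-204,57),(np.sin(np.radians(20.6)),np.cos(np.radians(20.6))))
s,q,R=tool()
im=robot.read_camera("wrist"); cv2.imwrite("pics/w1.png",im[:,:,::-1])
M=np.eye(4);M[:3,:3]=R.as_matrix();M[:3,3]=q
T=M@robot.calibration("wrist")["tool_from_camera"]
hsv=cv2.cvtColor(im,cv2.COLOR_RGB2HSV)
m=((hsv[:,:,0]<14)&(hsv[:,:,1]>120)&(hsv[:,:,2]<150)&(hsv[:,:,2]>20)).astype(np.uint8)
N,l,st,ce=cv2.connectedComponentsWithStats(m)
for i in range(1,N):
    if st[i,4]>300:
        r=cv2.minAreaRect(np.argwhere(l==i)[:,::-1].astype(np.float32)); print(st[i],ray("wrist",r[0],92,T).round(1),[ray("wrist",c,92,T)[:2].round(1).tolist() for c in cv2.boxPoints(r)])
E
```

```text
now 1.5 [ 463.  -206.3  222.2] axes [[-0.001, -0.354, -0.935], [-0.0, -0.935, 0.354], [-1.0, 0.001, 0.001]] F [-0.  -0.1 -0.1] open 86.76878251356747
shift [165.2  -2.6  -0.3]
rotvec [ 3.14e+00 -1.00e-03 -1.00e-03]
rotvec [-0.002  0.001 -0.001]
j [ 0.79  0.04 -0.43  1.79  0.02  1.32 -1.58]
[ 265  145   25  109 1943] [ 466.1 -205.5   92. ] [[512.4, -211.9], [506.0, -229.8], [416.0, -198.6], [422.9, -179.1]]
```

View pics/w1.png

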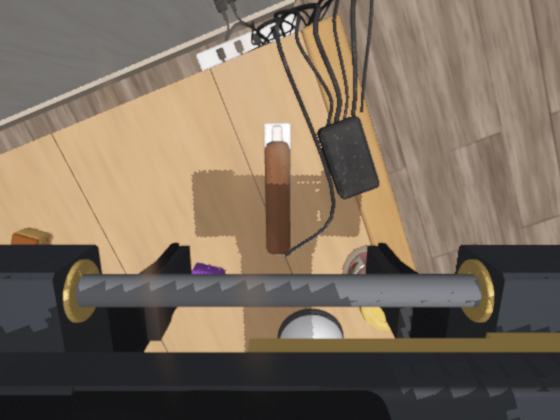

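The wrist view shows the grip upright at about (278,195) px, aligned with the jaws; both views agree on centre ≈ (466,-205).

Emit:
drive_tool(
  steps=[50,-2,-3,0,0,0,1,95,-2,-3,0,0,0,1,130,-2,-3,0,0,0,1,155,-2,-3,0,0,0,1,165,-2,-3,0,0,0,1,165,-2,-3,0,0,0,1,165,-2,-3,0,0,0,1],
  newtons=45,
)

```text
time: 2.25
tool_pos: [468.2, -205.0, 58.7]
tool_rot: [2.967, 1.569, -0.535]
force: [0.2, 0.4, 0.6]
opening: 86.5
```

Emit:
drive_tool(
  steps=[0,0,0,0,0,0,-1,0,0,0,0,0,0,-1,0,0,0,0,0,0,-1,0,0,0,0,0,0,-1,0,0,0,0,0,0,-1,0,0,0,0,0,0,-1,0,0,0,0,0,0,-1,0,0,0,0,0,0,-1,0,0,0,0,0,0,-1,0,0,0,0,0,0,-1],
)

```text
time: 3.25
tool_pos: [467.4, -204.2, 57.4]
tool_rot: [1.251, 1.571, -2.25]
force: [0.9, -0.8, -0.6]
opening: 21.6
```

```bash
python3 - <<'E'
from h import *
plan((470,-20,120),(0,1))
E
```

```text
now 3.25 [ 467.4 -204.2   57.4] axes [[-0.0, -0.352, -0.936], [-0.0, -0.936, 0.352], [-1.0, 0.0, 0.0]] F [ 0.9 -0.8 -0.6] open 21.563183744718295
shift [ -62.6 -173.3   62.3]
rotvec [ 2.782 -0.    -0.   ]
rotvec [-0.359  0.    -0.   ]
j [ 0.76  0.2  -0.44  1.97  0.1   0.99 -1.65]
```

Emit:
drive_tool(
  steps=[-20,0,0,0,0,0,-1,-45,0,0,0,0,0,-1,-63,-20,7,-0.04,0,0,-1,-63,-60,21,-0.12,0,0,-1,-63,-100,36,-0.2,0,0,-1,-63,-140,50,-0.28,0,0,-1,-63,-173,62,-0.359,0,0,-1,-63,-173,62,-0.359,0,0,-1,-63,-173,62,-0.359,0,0,-1,-63,-173,62,-0.359,0,0,-1],
)

```text
time: 4.25
tool_pos: [470.0, -21.5, 120.3]
tool_rot: [0.761, 1.57, -2.383]
force: [-0.8, -0.5, -2.3]
opening: 21.8
```

```bash
python3 - <<'E'
from h import *
plan((470,-20,64.4),(0,1))
for n in("side","top"):
    im=robot.read_camera(n); cv2.imwrite(f"pics/{n}2.png",im[:,:,::-1])
s,q,R=tool()
im=robot.read_camera("wrist"); cv2.imwrite("pics/w2.png",im[:,:,::-1])
t=cv2.imread("pics/side2.png");cv2.imwrite("pics/side2z.png",cv2.resize(t[100:300,170:370],None,fx=3,fy=3,interpolation=2))
E
```

```text
now 4.25 [470.  -21.5 120.3] axes [[-0.001, -0.002, -1.0], [-0.001, -1.0, 0.002], [-1.0, 0.001, 0.001]] F [-0.8 -0.5 -2.3] open 21.766694360841843
shift [55.9 -1.6  0. ]
rotvec [ 3.139e+00 -1.000e-03 -1.000e-03]
rotvec [-0.002  0.001 -0.001]
j [ 0.6   0.05 -0.62  1.99  0.03  1.11 -1.61]
```

View pics/side2z.png

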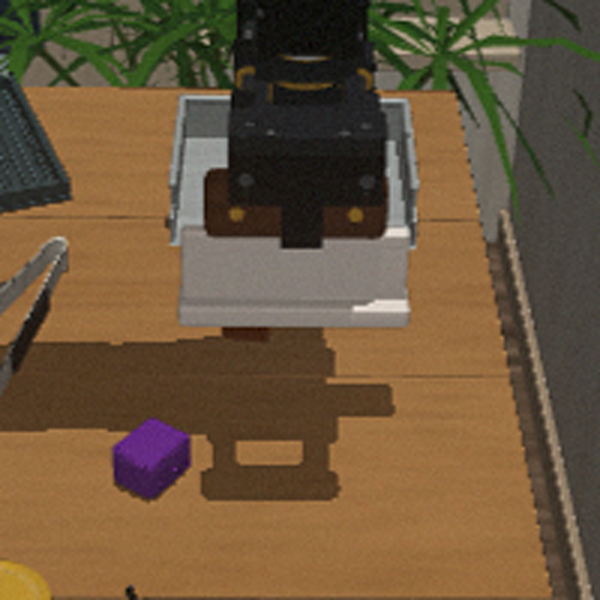

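View pics/top2.png

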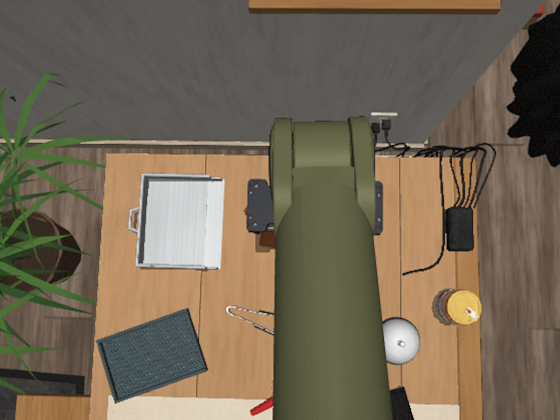

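View pics/w2.png

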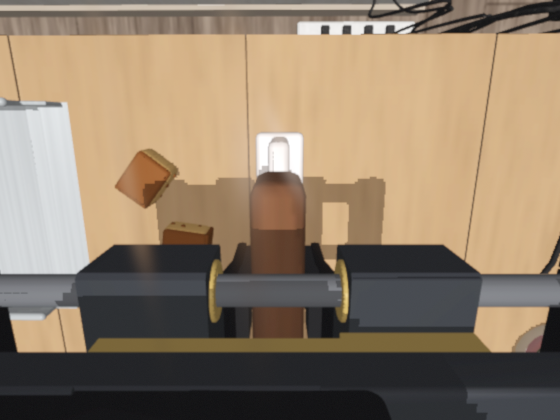

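```bash
python3 - <<'E'
from h import *
for uv in((230,207.7),(306,208.7)): print(ray("side",uv,63).round(1))
print([np.round(proj("side",(x,139.5,0)),1) for x in (389.5,549.5)])
E
```

```text
[403.6 -35.6  63. ]
[531.9 -37.1  63. ]
[array([227.6, 181.3]), array([307. , 181.9])]
```

Scraper hangs level and square (foot x 404–532, pan centre ≈ 470). Descend to ~7 mm clearance.

Emit:
drive_tool(
  steps=[25,0,-2,0,0,0,-1,45,0,-2,0,0,0,-1,56,0,-2,0,0,0,-1,56,0,-2,0,0,0,-1,56,0,-2,0,0,0,-1],
)

```text
time: 4.9
tool_pos: [472.6, -20.6, 64.9]
tool_rot: [-2.834, 1.57, 0.306]
force: [0.9, -0.1, -1.9]
opening: 21.5
```

```bash
python3 - <<'E'
from h import *
plan((472,192,64),(0,1))
E
```

```text
now 4.9 [472.6 -20.6  64.9] axes [[0.0, -0.001, -1.0], [0.0, -1.0, 0.001], [-1.0, -0.0, -0.0]] F [ 0.9 -0.1 -1.9] open 21.458988511789478
shift [   1.  -212.6    0.8]
rotvec [3.141e+00 0.000e+00 1.000e-03]
rotvec [-0.001 -0.     0.   ]
j [ 0.59  0.13 -0.63  2.04  0.09  1.   -1.66]
```

Emit:
drive_tool(
  steps=[1,-10,1,0,0,0,-1,1,-20,1,0,0,0,-1,1,-30,1,0,0,0,-1,1,-38,1,0,0,0,-1,1,-46,1,0,0,0,-1,1,-54,1,0,0,0,-1,1,-62,1,0,0,0,-1,1,-70,1,0,0,0,-1,1,-78,1,0,0,0,-1,1,-86,1,0,0,0,-1,1,-94,1,0,0,0,-1,1,-100,1,0,0,0,-1],
)

```text
time: 6.1
tool_pos: [471.2, 80.6, 63.5]
tool_rot: [-1.45, 1.571, 1.692]
force: [-0.8, -1.3, -1.8]
opening: 21.6
```

```bash
python3 - <<'E'
from h import *
plan((472,192,64),(0,1))
for n in("side","wrist"):
    im=robot.read_camera(n); cv2.imwrite(f"pics/{n}3.png",im[:,:,::-1])
t=cv2.imread("pics/side3.png");cv2.imwrite("pics/side3z.png",cv2.resize(t[100:300,170:370],None,fx=3,fy=3,interpolation=2))
E
```

```text
now 6.1 [471.2  80.6  63.5] axes [[-0.0, 0.0, -1.0], [0.0, -1.0, -0.0], [-1.0, -0.0, 0.0]] F [-0.8 -1.3 -1.8] open 21.622380019081326
shift [  -0.5 -111.4   -0.8]
rotvec [-3.141 -0.     0.   ]
rotvec [0. 0. 0.]
j [ 0.44  0.16 -0.71  2.03  0.12  1.   -1.89]
```

View pics/side3z.png

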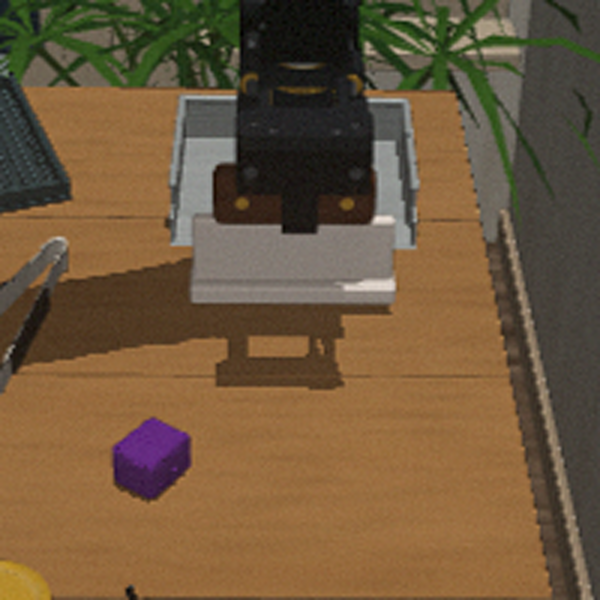

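View pics/wrist3.png

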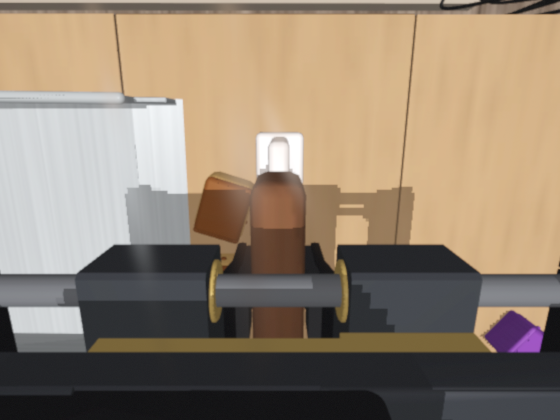

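Scraper is centred on the mouth and pushing the rusks square (rusk at wrist px (225,205)). Continue.

Emit:
drive_tool(
  steps=[-0.5,-8,0,0,0,0,-1,-0.5,-16,0,0,0,0,-1,-0.5,-24,0,0,0,0,-1,-0.5,-32,0,0,0,0,-1,-0.5,-40,0,0,0,0,-1,-0.5,-48,0,0,0,0,-1,-0.5,-56,0,0,0,0,-1,-0.5,-64,0,0,0,0,-1,-0.5,-72,0,0,0,0,-1,-0.5,-80,0,0,0,0,-1,-0.5,-86,0,0,0,0,-1,-0.5,-92,0,0,0,0,-1],
)

```text
time: 7.4
tool_pos: [471.2, 172.2, 64.0]
tool_rot: [0.886, 1.571, -2.256]
force: [-0.3, -1.1, -1.6]
opening: 22.0
```

Emit:
drive_tool(
  steps=[0,-8,0,0,0,0,-1,0,-14,0,0,0,0,-1,0,-18,0,0,0,0,-1,0,-20,0,0,0,0,-1,0,-20,0,0,0,0,-1,0,-20,0,0,0,0,-1],
)

```text
time: 8.0
tool_pos: [471.3, 191.6, 64.0]
tool_rot: [1.74, 1.571, -1.402]
force: [0.3, 0.4, -0.6]
opening: 21.7
```

```bash
python3 - <<'E'
from h import *
plan((472,30,57.4),(0,1))
for n in("side","wrist"):
    im=robot.read_camera(n); cv2.imwrite(f"pics/{n}4.png",im[:,:,::-1])
t=cv2.imread("pics/side4.png");cv2.imwrite("pics/side4z.png",cv2.resize(t[100:300,170:370],None,fx=3,fy=3,interpolation=2))
E
```

```text
now 8.0 [471.3 191.6  64. ] axes [[0.0, -0.0, -1.0], [-0.0, -1.0, 0.0], [-1.0, 0.0, -0.0]] F [ 0.3  0.4 -0.6] open 21.72654450532298
shift [  6.6 161.6  -0.7]
rotvec [ 3.141 -0.     0.   ]
rotvec [-0. -0. -0.]
j [ 0.26  0.24 -0.77  1.96  0.2   1.02 -2.17]
```

View pics/side4z.png

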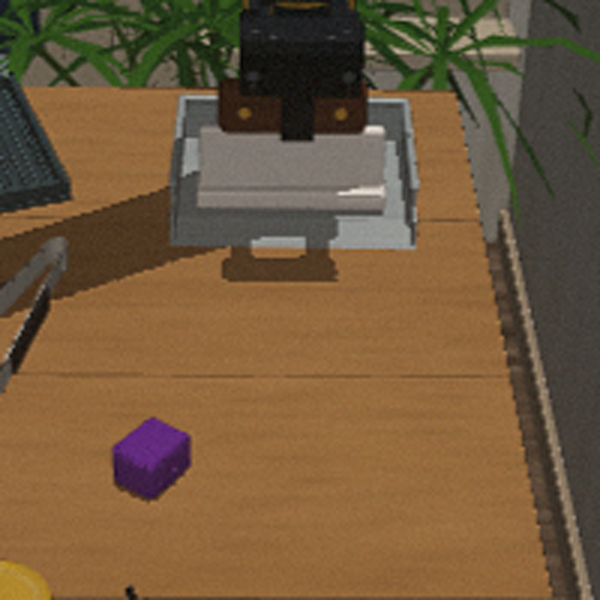

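View pics/wrist4.png

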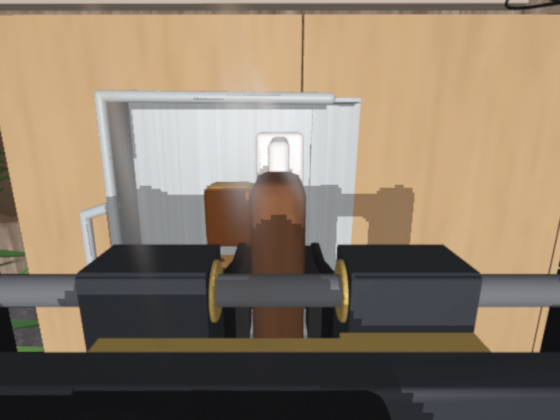

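Both rusks are inside the pan ahead of the scraper. Back out and set it down in front of the mouth.

Emit:
drive_tool(
  steps=[0,8,0,0,0,0,-1,-5,20,0,0,0,0,-1,-15,40,0,0,0,0,-1,-20,65,0,0,0,0,-1,-20,95,0,0,0,0,-1,-20,125,0,0,0,0,-1,-20,150,0,0,0,0,-1,-15,165,0,0,0,0,-1,-8,170,0,0,0,0,-1,0,170,0,0,0,0,-1,3,170,0,0,0,0,-1,3,170,0,0,0,0,-1],
)

```text
time: 9.3
tool_pos: [470.5, 23.3, 60.1]
tool_rot: [-0.498, 1.569, 2.646]
force: [-0.2, 0.7, -1.9]
opening: 21.6
```

Emit:
drive_tool(
  steps=[1,0,0,0,0,0,-1,2,0,0,0,0,0,-1,3,0,0,0,0,0,-1,3,0,0,0,0,0,-1,3,0,0,0,0,0,-1],
)

```text
time: 9.8
tool_pos: [471.3, 21.7, 58.1]
tool_rot: [2.218, 1.571, -0.924]
force: [0.4, 0.4, -1.5]
opening: 21.7
```

Emit:
drive_tool(
  steps=[0.5,0,0,0,0,0,-1,1,0,0,0,0,0,-1,1,0,0,0,0,0,-1,1,0,0,0,0,0,-1],
)

```text
time: 10.2
tool_pos: [471.5, 21.6, 57.4]
tool_rot: [2.422, 1.57, -0.72]
force: [-2.0, -1.0, 3.1]
opening: 21.6
```

```bash
python3 - <<'E'
from h import *
print(robot.sense()["tool_pos"],robot.sense()["force"])
im=robot.read_camera("side"); cv2.imwrite("pics/side5z.png",cv2.resize(im[100:300,170:370,::-1],None,fx=3,fy=3,interpolation=2))
E
```

```text
[471.48996576  21.64057805  57.40723333] [-1.9797423  -0.97270546  3.14170637]
```

View pics/side5z.png

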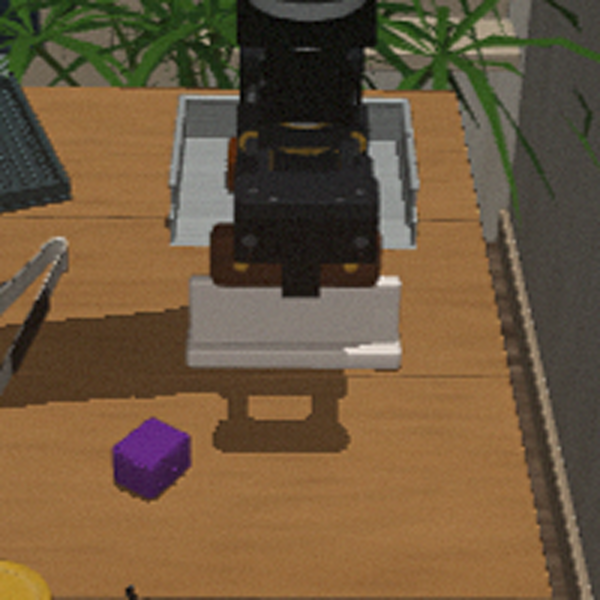

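Force flipped from -1.5 to +3 N at the same TCP height as the original grasp: foot is on the counter, clear of pan. Release and rise.

Emit:
drive_tool(
  steps=[0,0,0,0,0,0,0,0,0,0,0,0,0,0,0,0,0,0,0,0,0.4,0,0,0,0,0,0,1,0,0,0,0,0,0,1,0,0,0,0,0,0,1,0,0,0,0,0,0,1],
)

```text
time: 10.95
tool_pos: [471.3, 21.7, 57.0]
tool_rot: [1.47, 1.571, -1.672]
force: [-0.3, -0.2, 1.1]
opening: 69.8
```

Emit:
drive_tool(
  steps=[-10,0,0,0,0,0,1,-30,0,0,0,0,0,1,-60,0,0,0,0,0,1,-100,0,0,0,0,0,1,-140,0,0,0,0,0,1,-150,40,0,0,0,0,1,-150,90,0,0,0,0,1,-150,140,0,0,0,0,1,-150,190,0,0,0,0,1,-150,240,0,0,0,0,1,-150,280,0,0,0,0,1,-150,280,0,0,0,0,1],
)

```text
time: 12.15
tool_pos: [469.3, -265.5, 207.3]
tool_rot: [1.443, 1.568, -1.709]
force: [0.8, 0.8, -0.2]
opening: 87.4
```

```bash
python3 - <<'E'
from h import *
print(robot.sense())
im=robot.read_camera("side"); cv2.imwrite("pics/side6z.png",cv2.resize(im[100:300,170:370,::-1],None,fx=3,fy=3,interpolation=2))
im=robot.read_camera("top"); cv2.imwrite("pics/top6z.png",cv2.resize(im[140:310,110:370,::-1],None,fx=3,fy=3,interpolation=2))
E
```

```text
{'time': 12.15, 'joint_positions': array([ 0.82218374,  0.11332355, -0.38397333,  1.73802565,  0.04630163,
        1.29801922, -1.15288212]), 'qd': array([-0.04019797, -0.03283843, -0.08440486,  0.04036811, -0.0644649 ,
        0.02106895, -0.04076595]), 'tau': array([ -0.288286  , -34.82402444,  -1.46330483, -31.63571477,
         0.0402898 ,  -0.27500806,   0.3332835 ]), 'tool_pos': array([ 469.307163  , -265.51570394,  207.25815081]), 'tool_rot': array([ 1.44271633,  1.5684763 , -1.7089502 ]), 'force': array([ 0.77825942,  0.81723425, -0.24489657]), 'moment': array([ 0.04776323,  0.06025686, -0.02364412]), 'opening': 87.36187334616059}
```

View pics/side6z.png

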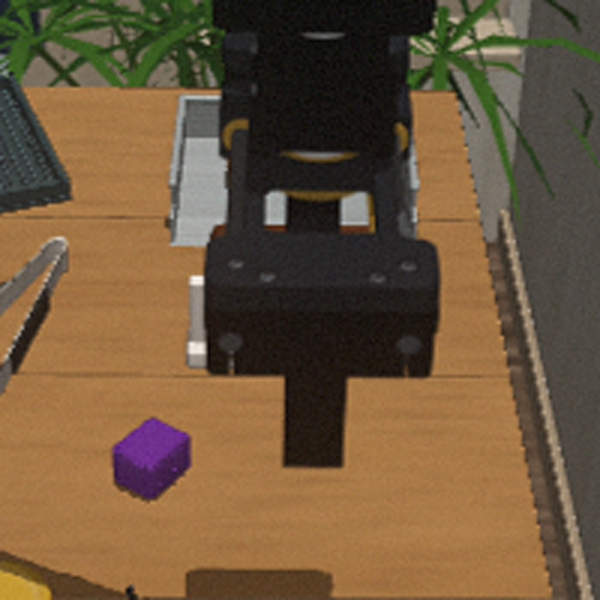

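View pics/top6z.png

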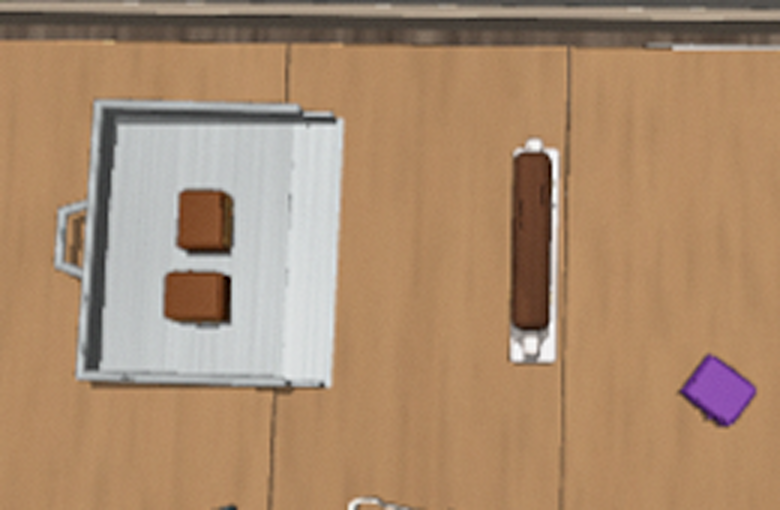

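Top view: both rusks lie on the pan floor well past the crest (crop px (205,220) and (197,297)), and the scraper stands upright at (533,250), about 105 mm clear of the lip. The arm touches nothing.

Emit:
drive_tool(
  steps=[0,0,0,0,0,0,1,0,0,0,0,0,0,1,0,0,0,0,0,0,1],
)

```text
time: 12.55
tool_pos: [471.6, -257.0, 207.4]
tool_rot: [2.287, 1.57, -0.853]
force: [1.0, 0.3, 0.0]
opening: 86.8
```

```bash
python3 -c "
from workcell import robot
print(robot.finish_job())"
```

```text
the job is handed in; nothing more can be done
None
```

I gripped the scraper by its wooden grip and swept both rusk ends into the crumb pan in one straight push. The foot was about 6 mm above the counter. I then backed out, stood the scraper on the counter in front of the pan and let go. The job was handed in at about 12.6 s of the 45 s allowed.

- **Last top view:** it shows both rusks on the pan floor well past the crest. The scraper stands upright and free, about 105 mm short of the pan's lip. The purple block has not moved.
- **Forces:** readings stayed within a few newtons, and the arm ended clear of everything.
- **Failed or disagreeing checks:** none failed. The top and side cameras differed by 2–4 mm at the pan's lip and up to about 11 mm at the top of its back wall. In the last side view the arm hid most of the scraper and the pan, so the final check rests on the top view.

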